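# Specimen in, light shield held at its balance point

## Task

Get the stereo microscope ready for a fluorescence exposure: slide the specimen carriage, the one with the blue knob, fully home under the objective, and only then swing the amber light shield with the yellow handle bar up to its balance point, standing upright, without letting it go over to the other side. The shield's stay is missing, so it falls either way if let go: finish while still gripping it, with the shield held still and upright and the carriage still home. Leave the cup, the bottle and the note block where they are.

Things in the scene. Friction and masses are not known exactly. Their poses are not given: they have to be found in the camera images.
- scope: Fixed white stereo microscope; place and yaw vary. Origin: centre of underside of base (250 mm in x, 480 in y, top 30 high). In its frame, mm: rails at x +-57; objective, tube and head on the axis x 0, y -80, from z 125 up to 356, nearest edge y -32; eyepieces point to +x (to x 165, z 320-400, y -130 to -30); column at y -200, to z 370. At y > -30 only carriage and shield stand on the base.
- carriage (a joint): Specimen carriage (aluminium plate 104 x 110 mm with a round dish and a tongue with a blue knob), sliding in rails along the microscope's -y, friction about 1.5 N; stays where left. Value: metres pushed in. 0 = fully out, 0.095 = fully home at its stop, dish on the optical axis. Starts partly out.
- carriage_knob (a point): Centre of the part of the blue upright knob to grip: cylinder, 16 mm diameter, 45 mm high, its top 20 mm above this point; this point is 67 mm above the bench and 25 mm above the tongue below it. Axes as the microscope's: the knob moves along -y when the carriage is pushed in.
- shield (a joint): Hinged amber light shield (clear orange plate 160 mm wide, yellow handle bar along its top), free hinge along the microscope's y, about 0.2 kg, no stay. Value: lean in rad; 0 = upright, exactly its balance point; positive = leaning outwards to the microscope's +x. Stops at +0.9 and -0.9. Starts at the +0.9 stop.
- shield_hinge (a point): Point on the hinge axis of the shield, in the middle of its width, 50 mm above the bench. y runs along the hinge axis; z runs from the hinge to the bar and so leans with the shield.
- shield_bar (a point): Middle of the yellow handle bar: round, 12 mm diameter, running along this point's y (parallel to the hinge), free for 98 mm between two thin rods at its ends. 125 mm from the hinge axis; 42 mm clear between the bar's centre and the plate's upper edge. Being round, it can turn between the fingers. z points away from the hinge.
- cup: Red open cup, 72 mm across, 85 mm high, standing on the bench. Bystander. Origin at the centre of its underside.
- bottle: Glass bottle with a blue cap, 64 mm diameter, 150 mm high, standing on the bench. Bystander. Origin at the centre of its underside.
- notes: Yellow note block, 75 x 75 x 25 mm, lying on the bench. Bystander. Origin at the centre of its underside.

How it is judged (in metres and radians):
On the way, in this order (a step that is already met when the one before it is completed fails the run):
1. the carriage is fully home while the shield is still down (value of joint carriage above 0.09 m and value of joint shield above 0.7 rad), for 0.2 s.
2. the shield stands upright, gripped by the fingers (value of joint shield between -0.08 and 0.08 rad and contact force between the fingers and shield above 1 N and value of joint carriage above 0.09 m), for 0.2 s.
At the end, for the whole second after the job is handed in: Carriage home to within 5 mm; shield upright to within 0.08 rad (4.5 degrees) either way and still (under 0.08 rad/s), gripped by the fingers with more than 1 N; cup, bottle and note block within 30 mm of where they began (all of step 2 and velocity of joint shield between -0.08 and 0.08 rad/s and distance of each of cup, bottle, notes from where it was at the start of the episode below 0.03 m); the arm keeps its last pose, push and grip.
It fails at once if the shield has gone over to the other side (value of joint shield below -0.3 rad).
It fails at once if a bystander was pushed away or tipped over (distance of any of cup, bottle, notes from where it was at the start of the episode above 0.03 m or angle between any of cup, bottle, notes's own z axis and vertical above 0.5 rad).
It also fails if it takes over 45 s, if anything falls off the work surface, if the arm or the gripper's body presses on something with over 40 N, if the wrist force passes 120 N, or if a joint passes its speed limit or range.

## Robot

A 6-joint arm with a two-finger parallel gripper is mounted at the origin on the work surface. World frame = base frame: x ahead of the robot, y to its left, z up, the work surface at z = 0. Lengths are in m, angles in degrees, forces in N, time in s.
With the tool pointing down it reaches from about 0.275 to 0.975 m from the base axis. Payload 8.4 kg.
Tool frame: the origin (TCP) lies on the front face of the gripper's body, between the roots of the fingers; the fingertips stand env.tips_ahead ahead of it and the grasp point (between the pads) lies 69 mm ahead of it (env.tips_ahead is the distance from the TCP to the fingertips, in m); z points along the fingers, y is the direction in which the jaws open and shut (so a half turn about z gives the same grasp; the last joint's range is limited). The gripper opens to 92 mm and grips with 3 to 60 N. Pads are 20 mm wide; open, the fingers measure 128 mm over their backs; the gripper's body (75 mm by 189 mm) begins 69 mm behind the grasp point.
Start: joints at [76.753, 20.225, 93.587, -0, 66.188, -0.138], TCP at [0.142, 0.609, 0.303] pointing down, gripper open.
Joint ranges: [-150.9, 150.9], [-52.94, 120.26], [3.33, 152.33], [-74.26, 254.26], [0, 154.13], [-172.89, 172.89]. Speed limits (degrees/s): [127.2, 127.2, 159.86, 180, 180, 180].

## Interface

Orientations are given as [roll, pitch, yaw] about the fixed x, y, z axes, in that order (R = Rz(yaw) Ry(pitch) Rx(roll)).
In Python, from bench import env, viewer gives the robot as it stands. The module is installed in compiled form; this text tells all that it offers.
- The arm moves only by the tool apply_moves, never from a script. Its arguments are lists of equal length, an entry for each row: "delta_pos": the shift along the tool's x, y, z scaled (see below), a list of three; "yaw": the turn about the tool's z scaled (see below). A call has 1 to 8 rows; each row is the pose to reach, as a shift and turn from the pose commanded when the call began, along the tool's axes at that moment; what a row does not reach only later rows make up. The controller multiplies each number of a shift by 200 mm and each number of a turn by 2 rad. A row lasts 1/12 s, in which the tool goes at most 41.7 mm and 7.16 degrees, less where a joint would pass 70% of its speed; a pose out of reach is approached as far as the arm can. A call with a number of a shift or a turn outside -1 to 1 is refused whole. A call with a gripper value outside its range is refused whole. "fingers" is the closure, from 0 (fully open) to 1 (shut), set as the call begins (left out, the last holds). The fingers move at their own pace and stop on an object; the grip force is fixed at half the most. Time passes only in rows, so rows that repeat a pose let the fingers close. It gives the time, the measured TCP pose, the force and the opening at its end, in the units of the state.
- env.get_obs(): the state, without advancing time (a new reading comes with each control period).
- viewer.snapshot(name): name is "scene" or "top" or "wrist"; returns (picture, depth): 384x512x3 uint8, blue, green, red; 384x512 float32, m along the optical axis (not along the pixel's ray), 0 where there is no reading.
- viewer.camera_info(name): a dict with "fx", "fy", "cx", "cy" (pixels), "world_from_camera" (4x4, takes a point from camera to world coordinates). Camera axes: x right, y down, z forward; pixel columns grow to the right and rows downward; lengths in m; the calibration is good to about 2 mm. A picture is of the moment at which its call begins: read the wrist's pose just before it. camera_info takes no time and is no camera call; for the wrist camera it gives the pose at the moment of the call.
- env.sign_off(): hands the job in, once; it reports no verdict.
The state is a dict: "clock": time; "joint_positions": joint angles; "joint_velocities": joint speeds; "joint_torque": joint torques, N m; "tool_pos": TCP position; "ee_rot": TCP orientation; "wrist_force": force on the tool from outside, world axes, zero at the start; "torque": the same for the moment, N m; "width": finger opening in m.
Only numpy, scipy, OpenCV 4.12 (cv2) and the standard library are available. Lean on these libraries where they do the work, as an engineer would, in place of code of your own. Each camera call takes 0.05 s, during which the arm holds its last target.

## Working session

There is one attempt and no reset: what is moved stays moved. The work goes in short steps, Python scripts to look and compute and a tool call to move; the robot and the scene stay as the last step left them, time stands still between calls to the robot, and variables do not carry over. Pictures are saved under pics/ and viewed, and the job is handed in when it is done.

Besides the shell and the picture viewer there is one more tool, called after "Emit:" as name(argument=value, ...) on one line, values as JSON. apply_moves: Moves the arm, as the interface text tells. Its arguments: {"type":"object","properties":{"delta_pos":{"type":"array"},"yaw":{"type":"array"},"fingers":{"type":"number"}},"required":["delta_pos","yaw"]}

```bash
mkdir -p pics; python3 - <<'E'
from bench import env, viewer
import cv2
o=env.get_obs(); print(o, env.tips_ahead)
for n in ["scene","top"]:
    p,d=viewer.snapshot(n); cv2.imwrite(f"pics/{n}0.png",p); 
    import numpy as np; np.save(f"pics/{n}0.npy",d)
    i=viewer.camera_info(n); print(n,i); np.save(f"pics/{n}_T.npy",i["world_from_camera"])
E
```

```text
{'clock': 0.0, 'joint_positions': array([ 7.67532145e+01,  2.02608634e+01,  9.36283429e+01, -2.68843190e-03,
        6.61883705e+01, -1.39163869e-01]), 'joint_velocities': array([-0.10402768, -0.00697897, -0.05300401, -0.00719504,  0.14165879,
        0.08164114]), 'joint_torque': array([-1.15382038e-03, -5.93841183e+01, -3.34202921e+01,  6.96241879e-02,
        2.35369377e-02, -1.17892778e-04]), 'tool_pos': array([0.14168156, 0.60834665, 0.30198679]), 'ee_rot': array([-1.79922417e+02,  2.26968384e-03,  1.66893467e+02]), 'wrist_force': array([0.17186487, 0.26398285, 0.00274907]), 'torque': array([ 0.01258203,  0.03555311, -0.01004023]), 'width': 0.0921240705461696} 0.0881
scene {'fx': 378.33498814929277, 'fy': 378.33498814929277, 'cx': 251.7133691710237, 'cy': 198.71294073051402, 'world_from_camera': array([[ 0.28922654,  0.8015345 , -0.52334544,  0.92213636],
       [ 0.95718185, -0.24917169,  0.14736478,  0.04173757],
       [-0.01228491, -0.54355856, -0.83928134,  0.80182098],
       [ 0.        ,  0.        ,  0.        ,  1.        ]])}
top {'fx': 494.5830712139191, 'fy': 494.5830712139191, 'cx': 270.149966120447, 'cy': 198.49989134455282, 'world_from_camera': array([[-9.88552586e-03, -9.80157271e-01,  1.97974747e-01,
         3.29305236e-01],
       [-9.99949652e-01,  1.00310411e-02, -2.67863687e-04,
         1.85071273e-01],
       [-1.72334429e-03, -1.97967427e-01, -9.80207084e-01,
         1.00412357e+00],
       [ 0.00000000e+00,  0.00000000e+00,  0.00000000e+00,
         1.00000000e+00]])}
```

View pics/scene0.png

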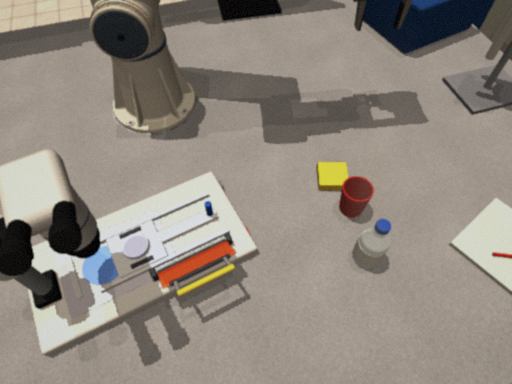

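View pics/top0.png

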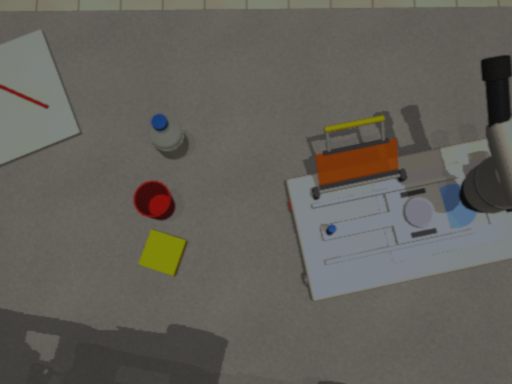

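The scope is at negative world y, with its column on the far right of the top view. The bar is at about (355,124) and the knob at about (331,230) there. The bystanders are near (165,135), (153,200) and (162,253). Next I'll enlarge the top view.

```bash
python3 - <<'E'
import cv2
p=cv2.imread("pics/top0.png")[100:310,270:470]
cv2.imwrite("pics/top0c.png",cv2.convertScaleAbs(cv2.resize(p,None,fx=2.8,fy=2.8,interpolation=cv2.INTER_CUBIC),alpha=1.4))
p=cv2.imread("pics/scene0.png")[165:350,20:270]
cv2.imwrite("pics/scene0c.png",cv2.resize(p,None,fx=3,fy=3,interpolation=cv2.INTER_CUBIC))
E
```

```text
(no output)
```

View pics/top0c.png

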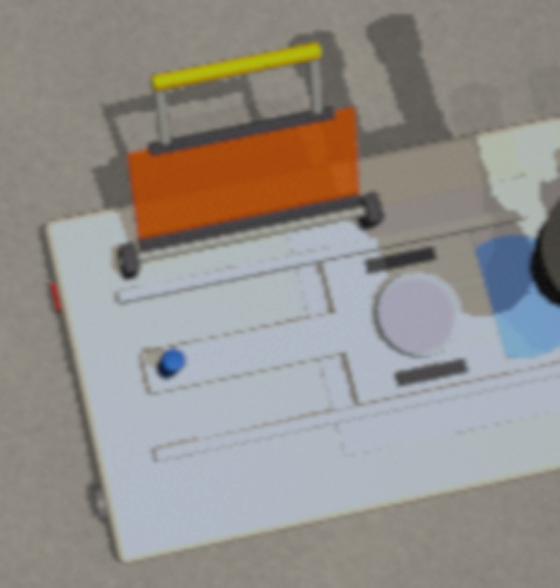

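View pics/scene0c.png

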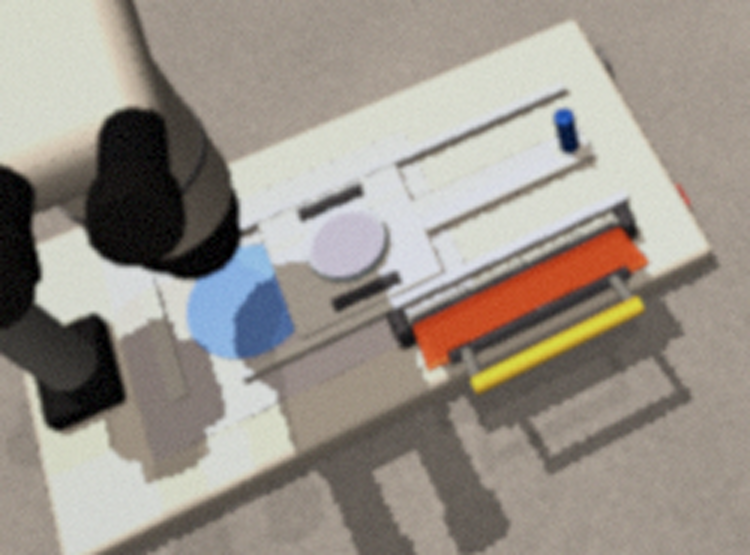

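```bash
cat > h.py <<'E'
import numpy as np
def ray(T,K,u,v,z):
    fx,fy,cx,cy=K
    d=T[:3,:3]@np.array([(u-cx)/fx,(v-cy)/fy,1]); o=T[:3,3]
    return o+d*(z-o[2])/d[2]
KT=(494.583,494.583,270.15,198.5); KS=(378.335,378.335,251.713,198.713)
TT=np.load("pics/top_T.npy"); TS=np.load("pics/scene_T.npy")
top=lambda u,v,z: ray(TT,KT,u,v,z)
sc=lambda u,v,z: ray(TS,KS,u,v,z)
E
python3 - <<'E'
from h import *
np.set_printoptions(precision=4,suppress=True)
t=lambda a,b,z: top(270+a/2.8,100+b/2.8,z)
s=lambda a,b,z: sc(20+a/3,165+b/3,z)
A,B=t(47,225,.03),t(122,560,.03); print("front corners",A,B,np.linalg.norm(A-B), np.degrees(np.arctan2(*(A-B)[[1,0]])))
A2,B2=s(712,252,.03),s(573,20,.03); print("scene",A2,B2,np.linalg.norm(A2-B2),np.degrees(np.arctan2(*(A2-B2)[[1,0]])))
for n,f,P in [("top",t,[(155,82),(320,50)]),("scene",s,[(475,384),(642,306)])]:
    a,b=[f(*q,.1277) for q in P]; print(n,a,b,(a+b)/2,np.linalg.norm(a-b),np.degrees(np.arctan2(*(a-b)[[1,0]])))
print("knob top",t(173,356,.087),s(565,117,.087))
a,b=t(128,262,.05),t(373,210,.05);print("hinge",a,b,(a+b)/2)
a,b=s(402,325,.05),s(626,218,.05);print("hinge",a,b,(a+b)/2)
print("rail ends", t(118,297,.033),t(155,455,.033))
print("byst",top(165,135,.1),top(153,200,.085),top(162,253,.025))
D=np.load("pics/top0.npy")
for u,v in [(331,228),(355,124),(326,129)]: print(D[v-2:v+3,u-2:u+3].min())
E
```

```text
front corners [0.5632 0.1508 0.03  ] [0.3254 0.103  0.03  ] 0.24247183999187644 11.3556007178842
scene [0.5729 0.1505 0.03  ] [0.3313 0.1018 0.03  ] 0.24652575610925537 11.393936952355325
top [0.6366 0.0809 0.1277] [ 0.6579 -0.03    0.1277] [0.6472 0.0254 0.1277] 0.11282399331343071 100.86094900281742
scene [ 0.6589 -0.0279  0.1277] [0.6399 0.0832 0.1277] [0.6494 0.0277 0.1277] 0.11263957995854836 -80.28747961396392
knob top [0.4587 0.0701 0.087 ] [0.4611 0.0706 0.087 ]
hinge [0.531  0.0949 0.05  ] [ 0.5669 -0.0799  0.05  ] [0.549  0.0075 0.05  ]
hinge [ 0.5715 -0.077   0.05  ] [0.5368 0.095  0.05  ] [0.5542 0.009  0.05  ]
rail ends [0.5092 0.1011 0.033 ] [0.3969 0.0783 0.033 ]
byst [0.638 0.385 0.1  ] [0.5143 0.4069 0.085 ] [0.4194 0.3996 0.025 ]
0.9180961
0.91314036
0.9114512
```

Emit:
apply_moves(delta_pos=[[-1,-1,0],[-1,-1,0],[-1,-1,0],[-1,-1,0],[-1,-1,0],[-1,-1,0],[-1,-1,0],[-1,-1,0]], yaw=[0,0,0,0,0,0,0,0], fingers=0)

```text
clock: 0.77
tool_pos: [0.2928, 0.3642, 0.3024]
ee_rot: [-179.9, 0.0, 166.7]
wrist_force: [-0.4, -0.4, -0.0]
width: 0.0914
```

Emit:
apply_moves(delta_pos=[[-1,-1,0],[-1,-1,0],[-1,-1,0],[-1,-1,0],[-1,-1,0],[-1,-1,0],[-1,-1,0],[-1,-1,0]], yaw=[0.57,0.57,0.57,0.57,0.57,0.57,0.57,0.57])

```text
clock: 1.43
tool_pos: [0.4431, 0.1247, 0.3027]
ee_rot: [180.0, 0.1, 109.0]
wrist_force: [-0.2, 0.8, 0.5]
width: 0.0916
```

```bash
cat >> h.py <<'E'
from scipy.spatial.transform import Rotation as R
np.set_printoptions(precision=4,suppress=True)
def go(o,target,yaw=None):
    Rm=R.from_euler('xyz',o['ee_rot'],degrees=True)
    d=Rm.inv().apply(np.array(target)-o['tool_pos'])
    print("tcp",o['tool_pos'],"rot",o['ee_rot'],"F",o['wrist_force'],"w",o['width'],"t",o['clock'])
    print("shift scaled",d/0.2, "" if yaw is None else ("yaw scaled",np.radians(-((yaw-o['ee_rot'][2]+180)%360-180))/2))
E
python3 - <<'E'
from h import *
from bench import env
o=env.get_obs(); go(o,[.460,.0705,.25],101.2); print(o['joint_positions'])
E
```

```text
tcp [0.4431 0.1247 0.3027] rot [179.9503   0.091  109.0455] F [-0.1564  0.7538  0.4641] w 0.0915799306565225 t 1.4333
shift scaled [-0.2835 -0.0086  0.2641] ('yaw scaled', np.float64(0.06846447672361124))
[ 15.5873   5.2925 112.9807  -0.0998  61.6717  -3.4108]
```

Emit:
apply_moves(delta_pos=[[-0.28,0,0.26],[-0.28,0,0.26],[-0.28,0,0.26],[-0.28,0,0.26]], yaw=[0.065,0.065,0.065,0.065])

```text
clock: 1.77
tool_pos: [0.4589, 0.075, 0.2494]
ee_rot: [-179.8, -0.0, 102.0]
wrist_force: [-0.3, 0.2, -0.2]
width: 0.0916
```

```bash
python3 - <<'E'
from h import *
from bench import env,viewer
import cv2
o=env.get_obs(); go(o,[.460,.0705,.136],101.2)
i=viewer.camera_info("wrist"); p,d=viewer.snapshot("wrist"); print(i)
cv2.imwrite("pics/w1.png",p); np.save("pics/w1.npy",d); np.save("pics/w1T.npy",i["world_from_camera"])
E
```

```text
tcp [0.4589 0.075  0.2494] rot [-179.8233   -0.0193  102.0331] F [-0.3215  0.2373 -0.1715] w 0.09158095575316995 t 1.7667
shift scaled [-0.0232  0.0026  0.5672] ('yaw scaled', np.float64(0.0072698554071651674))
{'fx': 316.9759135339741, 'fy': 316.9759135339741, 'cx': 249.85542648897865, 'cy': 185.37845352379782, 'world_from_camera': array([[ 0.9783,  0.2011,  0.0509,  0.4432],
       [ 0.2074, -0.9444, -0.2553,  0.1467],
       [-0.0032,  0.2603, -0.9655,  0.3318],
       [ 0.    ,  0.    ,  0.    ,  1.    ]])}
```

View pics/w1.png

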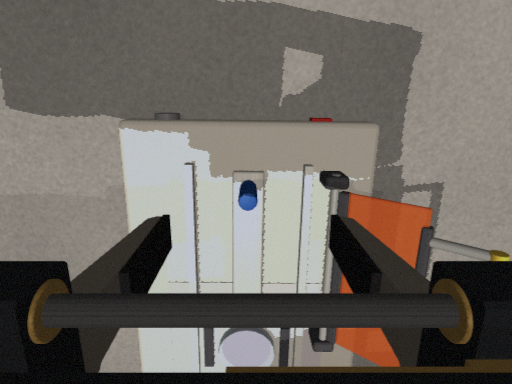

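The knob's top is at (248,201), centred between the fingers, and the rails run vertically, so the yaw is right.

```bash
python3 - <<'E'
from h import *
T=np.load("pics/w1T.npy");K=(316.976,316.976,249.855,185.378)
for q in [(248,201,.087),(125,124,.03),(374,127,.03),(246,348,.05),(190,166,.033),(308,167,.033)]: print(q,ray(T,K,*q))
a=ray(T,K,125,124,.03);b=ray(T,K,374,127,.03);print(np.degrees(np.arctan2(*(b-a)[[1,0]])),np.linalg.norm(b-a))
E
```

```text
(248, 201, 0.087) [0.4573 0.0689 0.087 ]
(125, 124, 0.03) [0.3321 0.1009 0.03  ]
(374, 127, 0.03) [0.5612 0.1467 0.03  ]
(246, 348, 0.05) [ 0.4913 -0.1047  0.05  ]
(190, 166, 0.033) [0.3987 0.0746 0.033 ]
(308, 167, 0.033) [0.5098 0.0973 0.033 ]
11.302874825029654 0.23364747012265671
```

Emit:
apply_moves(delta_pos=[[-0.025,0,0.57],[-0.025,0,0.57],[-0.025,0,0.57],[-0.025,0,0.57],[-0.025,0,0.57]], yaw=[0.005,0.005,0.005,0.005,0.005])

```text
clock: 2.23
tool_pos: [0.4601, 0.0716, 0.1367]
ee_rot: [-179.9, -0.0, 101.6]
wrist_force: [0.3, 1.3, -0.0]
width: 0.092
```

Emit:
apply_moves(delta_pos=[[0,0,0],[0,0,0],[0,0,0],[0,0,0],[0,0,0],[0,0,0]], yaw=[0,0,0,0,0,0], fingers=1)

```text
clock: 2.73
tool_pos: [0.4607, 0.0708, 0.1373]
ee_rot: [179.9, 0.0, 101.6]
wrist_force: [0.6, 0.2, -0.3]
width: 0.0536
```

```bash
python3 - <<'E'
from h import *
from bench import env,viewer
o=env.get_obs(); go(o,[.475,-.0133,.136],101.3)
E
```

```text
tcp [0.4607 0.0708 0.1373] rot [179.9367   0.0039 101.5691] F [ 0.5532  0.2154 -0.2618] w 0.053633870611297804 t 2.7333
shift scaled [-0.4263 -0.0143  0.0066] ('yaw scaled', np.float64(0.002348651127475394))
```

Emit:
apply_moves(delta_pos=[[0,0,0],[0,0,0],[0,0,0],[0,0,0],[0,0,0],[0,0,0],[0,0,0],[0,0,0]], yaw=[0,0,0,0,0,0,0,0])

```text
clock: 3.4
tool_pos: [0.4579, 0.0703, 0.1362]
ee_rot: [-179.7, -0.0, 101.6]
wrist_force: [-8.6, -2.6, 7.1]
width: 0.0153
```

Emit:
apply_moves(delta_pos=[[-0.1,0,0],[-0.2,0,0],[-0.3,0,0],[-0.35,0,0],[-0.35,0,0]], yaw=[0,0,0,0,0])

```text
clock: 3.82
tool_pos: [0.472, 0.0004, 0.1362]
ee_rot: [-179.7, -0.0, 101.5]
wrist_force: [-9.9, -2.8, 9.4]
width: 0.0151
```

Emit:
apply_moves(delta_pos=[[-0.025,-0.01,0],[-0.05,-0.01,0],[-0.065,-0.01,0]], yaw=[0,0,0])

```text
clock: 4.07
tool_pos: [0.4734, -0.0087, 0.1363]
ee_rot: [-179.8, -0.4, 101.3]
wrist_force: [-7.1, 37.5, 6.4]
width: 0.0153
```

Emit:
apply_moves(delta_pos=[[-0.02,0,0],[-0.03,0,0],[-0.03,0,0]], yaw=[0,0,0])

```text
clock: 4.32
tool_pos: [0.4744, -0.0133, 0.1361]
ee_rot: [-179.8, -0.4, 101.4]
wrist_force: [-7.5, 34.1, 5.2]
width: 0.0152
```

Emit:
apply_moves(delta_pos=[[0,0,0],[0,0,0],[0,0,0],[0,0,0],[0,0,0],[0,0,0],[0,0,0],[0,0,0]], yaw=[0,0,0,0,0,0,0,0], fingers=0)

```text
clock: 4.98
tool_pos: [0.4764, -0.017, 0.1367]
ee_rot: [180.0, 0.0, 101.6]
wrist_force: [0.4, -0.1, 1.0]
width: 0.0666
```

```bash
python3 - <<'E'
from h import *
from bench import env,viewer
import cv2
o=env.get_obs(); go(o,[.475,-.0133,.25],101.3)
i=viewer.camera_info("wrist"); p,d=viewer.snapshot("wrist")
cv2.imwrite("pics/w2.png",p); np.save("pics/w2T.npy",i["world_from_camera"])
p,d=viewer.snapshot("scene");cv2.imwrite("pics/s2.png",cv2.resize(p[165:350,20:270],None,fx=3,fy=3,interpolation=cv2.INTER_CUBIC))
E
```

```text
tcp [ 0.4764 -0.017   0.1367] rot [179.9982   0.0034 101.5628] F [ 0.3722 -0.0684  0.9934] w 0.06663921677996199 t 4.9833
shift scaled [ 0.0192 -0.0031 -0.5666] ('yaw scaled', np.float64(0.0022936103843824167))
```

View pics/w2.png

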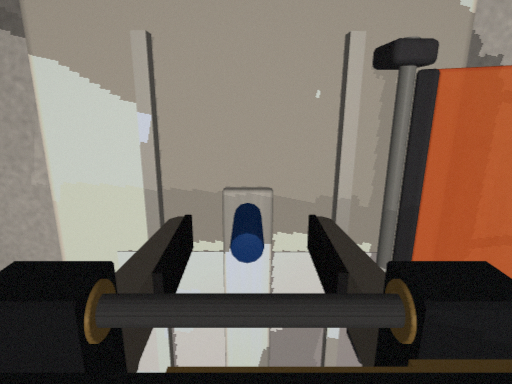

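View pics/s2.png

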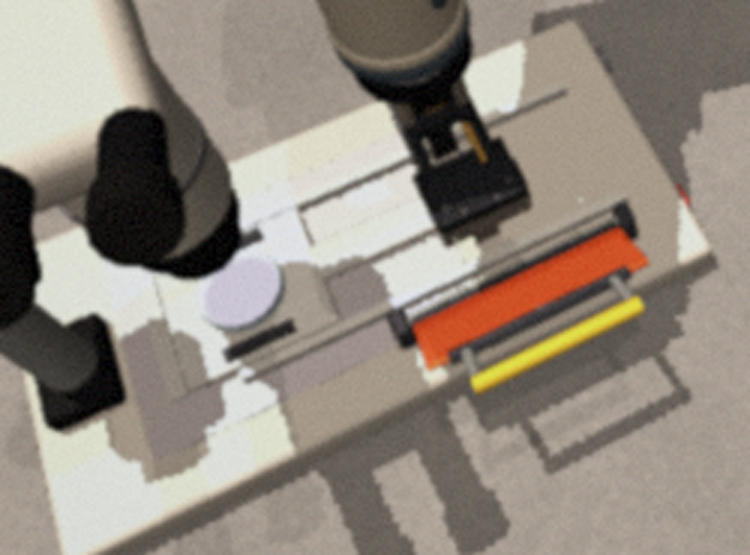

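```bash
python3 - <<'E'
from h import *
T=np.load("pics/w2T.npy");K=(316.976,316.976,249.855,185.378)
k=ray(T,K,247,247,.087);print("knob",k)
s=lambda a,b,z: sc(20+a/3,165+b/3,z)
a,b=s(350,244,.05),s(244,291,.05);print(a,b)
o=np.array([.4952,-.109]);c,si=np.cos(np.radians(11.3)),np.sin(np.radians(11.3))
for q in (k,a,b):
    d=q[:2]-o; print(c*d[0]+si*d[1],-si*d[0]+c*d[1])
E
```

```text
knob [ 0.4726 -0.0087  0.087 ]
[ 0.4976 -0.1039  0.05  ] [ 0.5125 -0.1815  0.05  ]
-0.0025232807052532925 0.10274745604703
0.003392672506253357 0.004561790715626915
0.002710238139568187 -0.07449037626913672
```

Emit:
apply_moves(delta_pos=[[0,0,-0.2],[0,0,-0.4],[0,0,-0.7],[0,0,-0.7],[0,0,-0.7],[0,0,-0.7]], yaw=[0,0,0,0,0,0])

```text
clock: 5.58
tool_pos: [0.4767, -0.0169, 0.2776]
ee_rot: [179.9, 0.0, 101.6]
wrist_force: [0.0, 0.1, 0.2]
width: 0.0918
```

```bash
python3 - <<'E'
from h import *
from bench import env,viewer
o=env.get_obs(); go(o,[.648,.0265,.277],101.3); print(o['joint_positions'])
E
```

```text
tcp [ 0.4767 -0.0169  0.2776] rot [179.8503   0.0376 101.5749] F [0.0249 0.14   0.183 ] w 0.09183187112748877 t 5.5833
shift scaled [0.0405 0.8824 0.0053] ('yaw scaled', np.float64(0.0023986240977724163))
[ -2.2042   8.5456 112.769   -0.001   58.531  -13.7785]
```

Emit:
apply_moves(delta_pos=[[0.04,0.88,0],[0.04,0.88,0],[0.04,0.88,0],[0.04,0.88,0],[0.04,0.88,0],[0.04,0.88,0],[0.04,0.88,0]], yaw=[0.002,0.002,0.002,0.002,0.002,0.002,0.002])

```text
clock: 6.17
tool_pos: [0.6459, 0.0263, 0.2742]
ee_rot: [-179.8, -0.0, 101.4]
wrist_force: [0.2, 0.4, -0.3]
width: 0.0922
```

```bash
python3 - <<'E'
from h import *
from bench import env,viewer
import cv2
o=env.get_obs(); go(o,[.648,.0265,.197],101.3)
i=viewer.camera_info("wrist"); p,d=viewer.snapshot("wrist")
cv2.imwrite("pics/w3.png",p); np.save("pics/w3T.npy",i["world_from_camera"])
E
```

```text
tcp [0.6459 0.0263 0.2742] rot [-179.7502   -0.0327  101.3668] F [ 0.205   0.3822 -0.277 ] w 0.09216665952744584 t 6.1667
shift scaled [-0.0013  0.0124  0.3859] ('yaw scaled', np.float64(0.0005825470971550444))
```

View pics/w3.png

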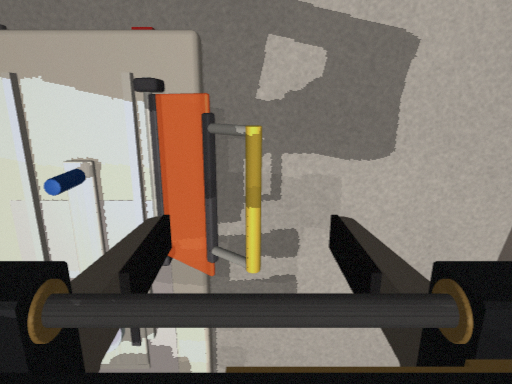

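The bar runs vertically at column 253, rows 126 to 271, about centred between the fingers at column 249.

```bash
python3 - <<'E'
from h import *
T=np.load("pics/w3T.npy");K=(316.976,316.976,249.855,185.378)
a,b=ray(T,K,254,127,.13),ray(T,K,253.5,271,.13);print(a,b,(a+b)/2,np.linalg.norm(a-b),np.degrees(np.arctan2(*(a-b)[[1,0]])))
E
```

```text
[0.6365 0.0806 0.13  ] [ 0.6587 -0.0306  0.13  ] [0.6476 0.025  0.13  ] 0.11339121712496926 101.29732902146053
```

Emit:
apply_moves(delta_pos=[[0,0.008,0.15],[0,0.008,0.3],[0,0.008,0.39],[0,0.008,0.39],[0,0.008,0.39]], yaw=[0,0,0,0,0])

```text
clock: 6.63
tool_pos: [0.647, 0.0262, 0.1982]
ee_rot: [-179.8, -0.0, 101.3]
wrist_force: [0.1, 0.4, -1.0]
width: 0.0919
```

Emit:
apply_moves(delta_pos=[[0,0,0],[0,0,0],[0,0,0],[0,0,0],[0,0,0],[0,0,0],[0,0,0],[0,0,0]], yaw=[0,0,0,0,0,0,0,0], fingers=1)

```text
clock: 7.3
tool_pos: [0.6487, 0.0266, 0.1987]
ee_rot: [-180.0, 0.0, 101.3]
wrist_force: [0.7, -1.0, -0.0]
width: 0.0407
```

Emit:
apply_moves(delta_pos=[[0,0,0],[0,0,0],[0,0,0],[0,0,0],[0,0,0],[0,0,0],[0,0,0],[0,0,0]], yaw=[0,0,0,0,0,0,0,0])

```text
clock: 7.97
tool_pos: [0.6479, 0.0265, 0.1985]
ee_rot: [-179.9, -0.0, 101.3]
wrist_force: [-4.3, -1.7, 3.0]
width: 0.0108
```

Emit:
apply_moves(delta_pos=[[0,-0.024,-0.029],[0,-0.05,-0.056],[0,-0.077,-0.081],[0,-0.106,-0.105],[0,-0.137,-0.127],[0,-0.168,-0.148],[0,-0.201,-0.166],[0,-0.235,-0.182]], yaw=[0,0,0,0,0,0,0,0])

```text
clock: 8.63
tool_pos: [0.6031, 0.0175, 0.2365]
ee_rot: [179.8, 0.0, 101.3]
wrist_force: [3.5, 2.7, 0.7]
width: 0.0112
```

```bash
python3 - <<'E'
from h import *
from bench import env,viewer
import cv2
o=env.get_obs(); go(o,[.5519,.0073,.2455],101.3)
p,d=viewer.snapshot("scene");cv2.imwrite("pics/s4.png",cv2.resize(p[165:350,20:270],None,fx=3,fy=3,interpolation=cv2.INTER_CUBIC))
go(env.get_obs(),[.5519,.0073,.2455],101.3)
E
```

```text
tcp [0.6031 0.0175 0.2365] rot [179.8072   0.0105 101.3404] F [3.4723 2.6742 0.6974] w 0.011171898743272537 t 8.6333
shift scaled [ 0.0003 -0.261  -0.046 ] ('yaw scaled', np.float64(0.00035277250623711056))
tcp [0.6023 0.0173 0.237 ] rot [179.8323   0.0112 101.341 ] F [ 0.8573  1.8807 -0.1504] w 0.010803915788468565 t 8.6833
shift scaled [ 0.0003 -0.2567 -0.0432] ('yaw scaled', np.float64(0.00035783142958607805))
```

View pics/s4.png

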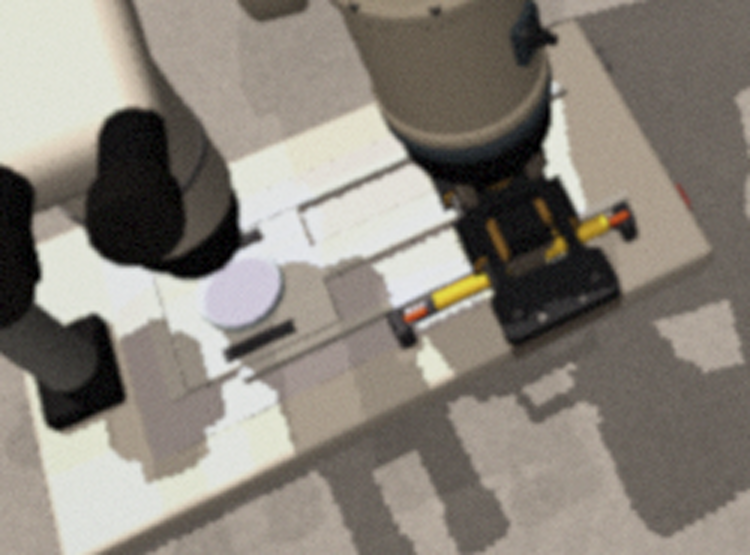

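Emit:
apply_moves(delta_pos=[[0,-0.035,-0.014],[0,-0.07,-0.026],[0,-0.106,-0.036],[0,-0.143,-0.044],[0,-0.18,-0.049],[0,-0.217,-0.052],[0,-0.242,-0.053],[0,-0.255,-0.053]], yaw=[0,0,0,0,0,0,0,0])

```text
clock: 9.35
tool_pos: [0.5525, 0.0073, 0.2467]
ee_rot: [179.9, 0.0, 101.3]
wrist_force: [2.8, 2.5, 6.9]
width: 0.0109
```

Emit:
apply_moves(delta_pos=[[0,0,0],[0,0,0],[0,0,0],[0,0,0]], yaw=[0,0,0,0])

```text
clock: 9.68
tool_pos: [0.5529, 0.0074, 0.2466]
ee_rot: [179.9, 0.0, 101.3]
wrist_force: [0.4, 1.6, 7.5]
width: 0.0111
```

```bash
python3 - <<'E'
from h import *
from bench import env,viewer
import cv2
go(env.get_obs(),[.5519,.0073,.2455],101.3)
p,d=viewer.snapshot("scene");cv2.imwrite("pics/s5.png",cv2.resize(p[165:350,20:270],None,fx=3,fy=3,interpolation=cv2.INTER_CUBIC))
p,d=viewer.snapshot("top");cv2.imwrite("pics/t5.png",p)
i=viewer.camera_info("wrist");p,d=viewer.snapshot("wrist");cv2.imwrite("pics/w5.png",p); np.save("pics/w5T.npy",i["world_from_camera"])
go(env.get_obs(),[.5519,.0073,.2455],101.3)
E
```

```text
tcp [0.5529 0.0074 0.2466] rot [179.9212   0.0063 101.3448] F [0.3658 1.5958 7.5003] w 0.011054709404901924 t 9.6833
shift scaled [ 0.0003 -0.0051  0.0055] ('yaw scaled', np.float64(0.0003906025655401927))
tcp [0.5529 0.0074 0.2466] rot [179.9232   0.0072 101.3435] F [1.1839 2.0065 8.1402] w 0.010889048943741403 t 9.8333
shift scaled [ 0.0004 -0.0052  0.0055] ('yaw scaled', np.float64(0.00037961131880191805))
```

View pics/s5.png

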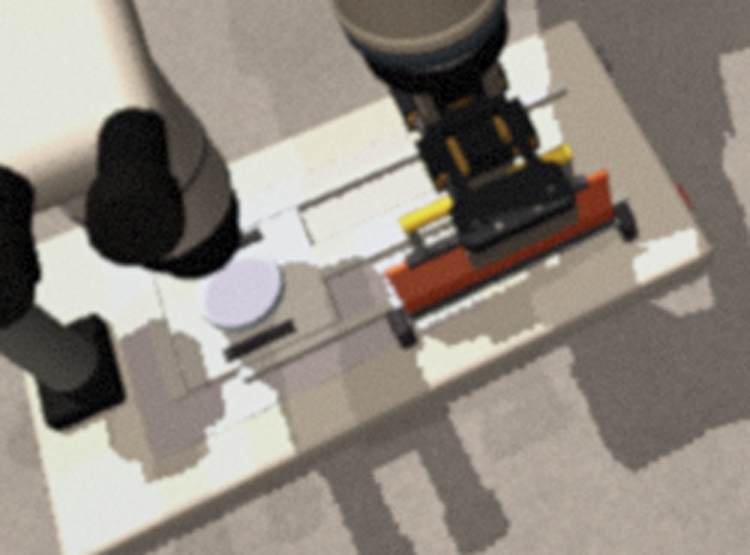

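View pics/t5.png

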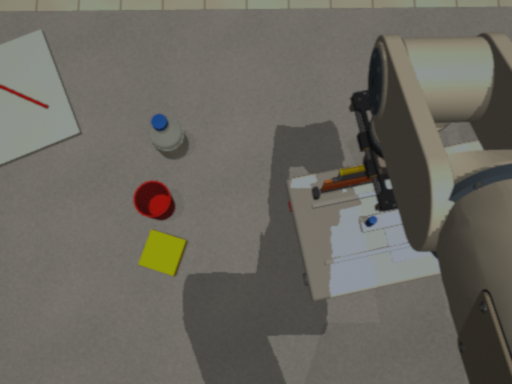

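View pics/w5.png

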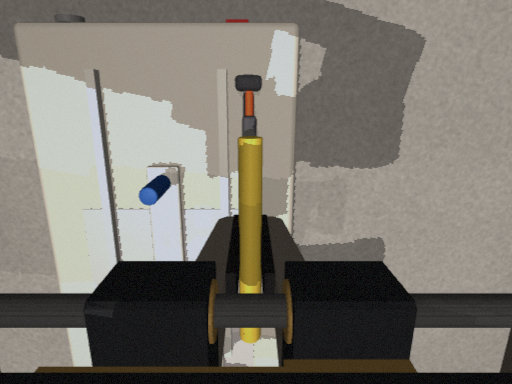

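The shield stands upright in the fingers. In the wrist view the bar is at (250,140 to 340) and directly above the hinge cap at (248,83). The bystanders haven't moved. I'll check the lean and the carriage numerically.

```bash
python3 - <<'E'
from h import *
T=np.load("pics/w5T.npy");K=(316.976,316.976,249.855,185.378)
o=np.array([.4952,-.109]);c,si=np.cos(np.radians(11.3)),np.sin(np.radians(11.3))
s=lambda a,b,z: sc(20+a/3,165+b/3,z)
for n,q in dict(bar1=ray(T,K,250.5,143,.181),hinge=ray(T,K,248.5,83,.055),knob=ray(T,K,148,197,.087),
  hA=s(402,325,.05),hB=s(626,218,.05),b0=s(403,228,.175),b1=s(570,155,.175),dish=s(244,291,.05)).items():
    d=q[:2]-o; print(n,q,c*d[0]+si*d[1],-si*d[0]+c*d[1])
E
```

```text
bar1 [0.542  0.0603 0.181 ] 0.07904514166406966 0.1568988665157087
hinge [0.5343 0.0923 0.055 ] 0.07779642724113908 0.1896954715490206
knob [ 0.4729 -0.01    0.087 ] -0.0024432850882393845 0.1014831230509163
hA [ 0.5715 -0.077   0.05  ] 0.08108289103266307 0.016421238459297563
hB [0.5368 0.095  0.05  ] 0.08079395346256668 0.19191654836159247
b0 [ 0.567  -0.0469  0.175 ] 0.08253019714974379 0.046815540377587846
b1 [0.5468 0.0635 0.175 ] 0.08439837586646262 0.15906035513930536
dish [ 0.5125 -0.1815  0.05  ] 0.002710238139568187 -0.07449037626913672
```

Emit:
apply_moves(delta_pos=[[0,-0.005,0.005],[0,-0.005,0.005],[0,-0.005,0.005],[0,-0.005,0.005],[0,-0.005,0.005],[0,-0.005,0.005],[0,-0.005,0.005],[0,-0.005,0.005]], yaw=[0,0,0,0,0,0,0,0])

```text
clock: 10.5
tool_pos: [0.5527, 0.0074, 0.2465]
ee_rot: [179.8, 0.0, 101.3]
wrist_force: [0.9, 3.9, 13.7]
width: 0.0114
```

```bash
python3 - <<'E'
from h import *
from bench import env
o=env.get_obs(); go(o,[.5519,.0073,.2455],101.3); print(o['joint_velocities'])
print(env.sign_off())
E
```

```text
tcp [0.5527 0.0074 0.2465] rot [179.7966   0.0136 101.3387] F [ 0.8679  3.9367 13.6515] w 0.011443609537481105 t 10.5
shift scaled [ 0.0005 -0.0042  0.0051] ('yaw scaled', np.float64(0.00033739218194895606))
[-0.0147  0.0221 -0.0022 -0.0105  0.0726 -0.0598]
the job is handed in; nothing more can be done
None
```

I slid the carriage home first, then swung the shield upright. I handed in at 10.5 s with the fingers still gripping the bar; the sign-off reports no verdict.

- **Carriage:** I gripped the blue knob and pushed until the wrist force jumped to about 37 N and the pads slipped on the knob, which I take as the stop. A later picture showed the knob had not moved while I raised the shield. One check disagrees slightly: the images put the dish at about y = -75 mm in the microscope's frame, against a nominal -80 mm. I put that down to image error and relied on the force.
- **Shield:** It leans about 0.01–0.03 rad outwards by the images, inside the 0.08 limit. The last reading showed the arm practically still and the fingers closed on the bar at about 11 mm. A small final nudge hardly moved it and left about 14 N of vertical force at the wrist.
- **Bystanders:** The cup, bottle and note block looked unmoved in the last top view, taken before that final nudge.

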